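# Unscrew the canister and park its cap on the cork mat

## Task

Open the copper canister that is held in the clamp: twist its stiff pale wooden screw cap off anticlockwise and set it gently, right way up, on the round cork mat. The blue pot now standing on that mat belongs in the white tray: put it back gently, upright, on the free blue-marked place there, and leave the other things where they are.

Things in the scene. Friction and masses are not known exactly. Their poses are not given: they have to be found in the camera images.
- jar: Copper canister (96 mm across, shoulder at 98 to 123 mm height) fixed upright in a steel clamp with a 150 x 150 x 12 mm base plate and two jaws 74 mm high; it cannot turn or move. Origin on the worktop under the canister's axis, z up. Its narrow threaded neck (20 mm radius) stands under the cap, rim 150 mm above the worktop.
- lid_center (a point): Middle, half-way up, of the round pale wooden screw cap: 62 mm across its upper 14 mm, 60 mm across the skirt below, 40.5 mm high, about 130 g; z along its axis, up, and it turns with the cap. Screwed down, its lower edge is 125 mm and its top 166 mm above the worktop. It may be gripped anywhere round its side, by its upper part or its middle.
- jar_rim (a point): Centre of the neck's rim, on the cap's axis, inside the cap. Right-hand thread: the cap unscrews anticlockwise seen from above, rising 24 mm per turn (3.8 mm per rad). A springy seal makes the first 20 degrees stiff (up to 0.5 N m); then it turns easily and stays as left. After 220 degrees in all (3.85 rad, 15 mm rise) it lifts off; turning further does no harm.
- mat: Round cork mat, 130 mm across, 8 mm thick, fixed to the worktop. Origin at the centre of its underside.
- pot_center (a point): Middle, half-way up, of the blue ceramic pot (58 mm across, its rim 60 mm across at the top, 60 mm high with an 8 mm knob above, 250 g; z up). It starts on the cork mat.
- spot: The free place in the tray: a flat blue disc 52 mm across painted on the tray floor. Origin at its centre, 6 mm above the worktop.
- tray: White tray, 100 x 250 mm (x, y), floor 6 mm thick, rim 12 mm high, fixed. Origin at the centre of its underside; its three places lie in a row along its y axis at -80, 0 and 80 mm.
- pot_a_center (a point): Middle, half-way up, of a white pot of the same shape as the blue one, on one of the other places of the tray. Leave alone.
- pot_b_center (a point): The same for the second white pot. Leave alone.
- mill: Dark wooden pepper mill, 52 mm across at the foot, 168 mm high, loose, standing beside the canister's clamp. Origin at its foot. Leave alone.
- beaker: Copper beaker, 72 mm across, 85 mm high, loose, standing beside the cork mat. Origin at its foot. Leave alone.
- oil: Amber oil bottle, 66 mm across, 250 mm high, loose. Origin at its foot. Leave alone.
- vinegar: Green vinegar bottle, 62 mm across, 220 mm high, loose. Origin at its foot. Leave alone.
- butter: White butter dish, 100 x 160 mm, 76 mm high, loose. Origin at the centre of its underside. Leave alone.
There are look-alikes about, which are no part of the job. Leave any green look-alike of the part that bears pot_center alone.

How it is judged (in metres and radians):
On the way:
1. the cap has come out of its thread and is lifted clear above the canister's neck (z of lid_center in the frame of jar above 0.175 m and horizontal distance between lid_center and jar below 0.05 m), for 0.05 s.
At the end, for the whole second after the job is handed in: Cap right way up, flat and still on the cork (axis within 34 mm of the mat's centre); blue pot upright and still on the tray floor within 22 mm of the blue place's centre; both released; white pots moved under 15 mm, other bystanders under 25 mm (horizontal distance between lid_center and mat below 0.034 m and height (world z) of lid_center between 0.022 and 0.034 m and angle between each of lid_center, pot_center's own z axis and vertical below 0.12 rad and horizontal distance between pot_center and spot below 0.022 m and height (world z) of pot_center between 0.03 and 0.042 m and linear speed of each of lid, pot below 0.02 m/s); the robot touches nothing.
It fails at once if a white pot pushed by more than 15 mm (distance of any of pot_a_center, pot_b_center from where it was at the start of the episode above 0.015 m).
It fails at once if another bystander (mill, beaker, bottle or butter dish) moved by more than 25 mm or knocked over (distance of any of mill, beaker, oil, vinegar, butter from where it was at the start of the episode above 0.025 m or angle between any of mill, beaker, oil, vinegar's own z axis and vertical above 0.5 rad).
It fails at once if the cap dropped or slammed on the mat (still faster than 0.4 m/s within 15 mm of resting on it) (horizontal distance between lid_center and mat below 0.06 m and height (world z) of lid_center below 0.043 m and linear speed of lid above 0.4 m/s).
It fails at once if the blue pot dropped or slammed in the tray (still faster than 0.4 m/s within 15 mm of standing in it) (horizontal distance between pot_center and spot below 0.04 m and height (world z) of pot_center below 0.051 m and linear speed of pot above 0.4 m/s).
It also fails if it takes over 72 s, if anything falls off the work surface, if the arm or the gripper's body presses on something with over 40 N, if the wrist force passes 120 N, or if a joint passes its speed limit or range.

## Robot

A 6-joint arm with a two-finger parallel gripper is mounted at the origin on the work surface. World frame = base frame: x ahead of the robot, y to its left, z up, the work surface at z = 0. Lengths are in m, angles in degrees, forces in N, time in s.
With the tool pointing down it reaches from about 0.35 to 0.875 m from the base axis. Payload 4.2 kg.
Tool frame: the origin (TCP) lies on the centre line of the jaws, within the pads' length; the fingertips stand tip_reach ahead of it and the grasp point (between the pads) is the TCP (tip_reach is the distance from the TCP to the fingertips, in m); z points along the fingers, y is the line along which they close (so a half turn about z gives the same grasp; the last joint's range is limited). The gripper opens to 87 mm and grips with 3 to 60 N. Pads are 19 mm wide; open, the fingers measure 117 mm over their backs; the gripper's body (75 mm by 190 mm) begins 51 mm behind the grasp point.
Start: joints at [-58.121, 22.042, 0.453, 0, -68.411, -14.817], TCP at [0.183, -0.597, 0.204] pointing down, gripper open.
Joint ranges: [-179.83, 179.83], [-69.29, 118.12], [-61.27, 80.66], [-181.25, 117.63], [-171.15, -9.14], [-177.46, 177.46]. Speed limits (degrees/s): [159.86, 159.86, 180, 180, 180, 180].

## Interface

Orientations are given as a 3x3 rotation matrix whose columns are the frame's x, y, z axes.
In Python, from station import sense, capture, finish_job, tip_reach gives the robot as it stands.
- The arm moves only by the tool arm_command, never from a script. Its argument "deltas" is a list of rows, each a list of 7 numbers: the turn, a rotation vector about the tool's x, y, z in rad, then the shift along the tool's x, y, z in cm, then the closure, from -1 (fully open) to 1 (shut), so that 0 is half open. In form: [[rx, ry, rz, dx, dy, dz, hand], ...]. A call has 1 to 8 rows; each row is the pose to reach, as a shift and turn from the pose commanded when the call began, along the tool's axes at that moment; what a row does not reach only later rows make up. A row lasts 1/12 s, in which the tool goes at most 41.7 mm and 7.16 degrees, less where a joint would pass 70% of its speed; a pose out of reach is approached as far as the arm can. A call with a gripper value outside its range is refused whole. The fingers move at their own pace and stop on an object; the grip force is fixed at half the most. Time passes only in rows, so rows that repeat a pose let the fingers close. It gives the time, the measured TCP pose, the force, the opening and the grip force at its end, in the units of the state.
- sense(): the state, without advancing time (a new reading comes with each control period).
- capture(name): name is "scene" or "top" or "wrist"; returns a dict with "pixels" (420x560x3 uint8, blue, green, red), "fovy" (degrees; the focal length in pixels is half the picture's height over the tangent of half this angle, whatever the lens; pixels are square), "cx", "cy" (the principal point, pixels), "k1" (the pictures are not rectified: a ray, as slopes to the right and down, at radius r is drawn at 1 + k1 r^2 times it, then the intrinsics apply), "rvec" (rotation vector, rad) and "tvec" (3), from world to camera coordinates, as OpenCV has them. Camera axes: x right, y down, z forward; pixel columns grow to the right and rows downward; lengths in m; the calibration is good to about 2 mm. A picture is of the moment at which its call begins. There is no depth.
- finish_job(): hands the job in; it is judged then, once.
The state is a dict: "time_s": time; "joints": joint angles; "joint_velocities": joint speeds; "effort": joint torques, N m; "tcp_pos": TCP position; "ee_rot": TCP orientation; "wrist_force": force on the tool from outside, world axes, zero at the start; "moment": the same for the moment, N m; "gripper_width": opening from 0.0 (shut) to 1.0 (fully open); "gripper_force": force on a finger pad.
Only numpy, scipy, OpenCV 4.12 (cv2) and the standard library are available. Lean on these libraries where they do the work, as an engineer would, in place of code of your own. Each camera call takes 0.05 s, during which the arm holds its last target. There are 200 camera calls.

## Working session

There is one attempt and no reset: what is moved stays moved. The work goes in short steps, Python scripts to look and compute and a tool call to move; the robot and the scene stay as the last step left them, time stands still between calls to the robot, and variables do not carry over. Pictures are saved under pics/ and viewed, at most 12 in all, crops included, and the job is handed in when it is done.

Besides the shell and the picture viewer there is one more tool, called after "Request:" by a JSON object that holds its "name" and its "arguments", one argument or row to a line. arm_command: Moves the arm, as the interface text tells. Its arguments: {"type":"object","properties":{"deltas":{"type":"array"}},"required":["deltas"]}

```bash
ls; mkdir -p pics
python3 - <<'E'
from station import sense,capture,tip_reach
import cv2,numpy as np
print(tip_reach,sense())
for n in("scene","top"):
    c=capture(n);cv2.imwrite(f"pics/{n}0.png",c["pixels"]);print({k:v for k,v in c.items() if k!="pixels"})
    np.save(f"pics/{n}0.npy",c,allow_pickle=True)
E
```

```text
pics
0.019 {'time_s': 0.0, 'joints': array([-5.81207126e+01,  2.20916403e+01,  3.79790860e-01, -3.22414780e-02,
       -6.84105569e+01, -1.48158961e+01]), 'joint_velocities': array([ 0.03477927,  0.06467757, -0.0816293 , -0.00588426, -0.07427129,
       -0.05480631]), 'effort': array([-7.17583844e-04, -3.90663958e+01,  1.87406999e+01,  4.21980232e+00,
        1.10570338e-02, -1.88711442e-04]), 'tcp_pos': array([ 0.18322855, -0.59686004,  0.20244204]), 'ee_rot': array([[-9.56041580e-01, -2.93230335e-01, -6.83948909e-04],
       [-2.93231130e-01,  9.56039295e-01,  2.09043772e-03],
       [ 4.09022810e-05,  2.19910049e-03, -9.99997581e-01]]), 'wrist_force': array([-0.19319648, -0.31393365, -0.2163095 ]), 'moment': array([ 0.0283219 , -0.01856458,  0.02915967]), 'gripper_force': 0.0, 'gripper_width': 0.9984402217087628}
{'fovy': 54.15015872504184, 'cx': 283.1136446509704, 'cy': 204.51465079922068, 'k1': -0.058225520535307676, 'rvec': array([ 2.32527367,  1.00570562, -0.34838151]), 'tvec': array([-0.41207335, -0.27904559,  1.54666485])}
{'fovy': 53.47404977213351, 'cx': 276.7957673584405, 'cy': 209.5260479002892, 'k1': -0.05204403985821065, 'rvec': array([ 2.15053732, -2.09234482,  0.2085909 ]), 'tvec': array([-0.00780697,  0.59407461,  1.10408514])}
```

View pics/top0.png

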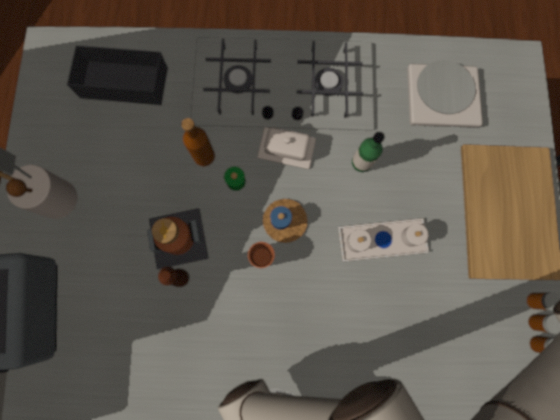

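View pics/scene0.png

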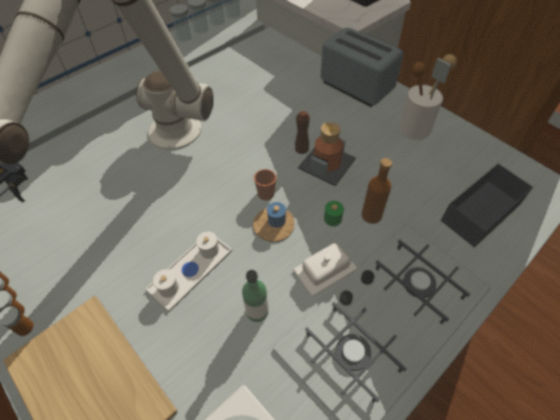

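Candidates (top view): blue pot (281,217) on the mat, against the green pot (235,178, look-alike) and white pots (359,239) and (415,234). The cap is the pale disc (166,232) on the canister in the clamp. The free spot is the blue disc (384,240). Nearby are the mill (172,277) and beaker (261,255). In the scene view: pot (277,213), cap (330,132), green pot (334,213), spot (190,269).

```bash
cat > h.py <<'E'
import cv2,numpy as np
def load(n): return np.load(f"pics/{n}.npy",allow_pickle=True).item()
def KRt(c):
    f=c["pixels"].shape[0]/2/np.tan(np.radians(c["fovy"])/2)
    K=np.array([[f,0,c["cx"]],[0,f,c["cy"]],[0,0,1]]);R=cv2.Rodrigues(c["rvec"])[0]
    return K,R,c["tvec"],np.array([c["k1"],0,0,0,0.])
def ray(c,p):
    K,R,t,d=KRt(c)
    u=cv2.undistortPointsIter(np.array([[p]],float),K,d,None,None,(3,50,1e-9)).ravel()
    return -R.T@t, R.T@np.array([u[0],u[1],1])
def onz(c,p,z):
    o,v=ray(c,p); return o+v*(z-o[2])/v[2]
def proj(c,P):
    K,R,t,d=KRt(c); return cv2.projectPoints(np.atleast_2d(np.array(P,float)),c["rvec"],t,K,d)[0].reshape(-1,2)
def tri(c1,p1,c2,p2):
    o1,v1=ray(c1,p1);o2,v2=ray(c2,p2)
    s=np.linalg.lstsq(np.c_[v1,-v2],o2-o1,rcond=None)[0]
    a,b=o1+s[0]*v1,o2+s[1]*v2; return (a+b)/2,np.linalg.norm(a-b)
def blob(c,lo,hi,near,rad=30):
    """contour nearest to pixel `near` in an HSV band -> area, centroid, mask bbox"""
    m=cv2.inRange(cv2.cvtColor(c["pixels"],cv2.COLOR_BGR2HSV),lo,hi)
    w=np.zeros_like(m);cv2.circle(w,near,rad,255,-1);m&=w
    n,l,s,ce=cv2.connectedComponentsWithStats(m)
    i=1+np.argmax(s[1:,4]); return s[i,4],ce[i].round(1),s[i,:4],(l==i)
E
python3 - <<'E'
from h import *
T,S=load("top0"),load("scene0")
for nm,c,p in(("cap",T,(166,232)),("mill",T,(166,275)),("beak",T,(261,255)),("mat",T,(300,225)),("capS",S,(330,130))):
    print(nm,cv2.cvtColor(c["pixels"],cv2.COLOR_BGR2HSV)[p[1],p[0]])
bl=((100,90,30),(130,255,255))
for nm,p in(("pot",(281,217)),("spot",(384,240))):
    a,ce,bb,_=blob(T,*bl,p,18);print(nm,a,ce,bb,onz(T,ce,.006),onz(T,ce,.035),onz(T,ce,.068))
for nm,p in(("pot",(277,213)),("spot",(190,269))):
    a,ce,bb,_=blob(S,*bl,p,18);print("S",nm,a,ce,bb,onz(S,ce,.006),onz(S,ce,.035))
print("cap top",onz(T,(165,231),.166),onz(S,(331,127),.166),tri(T,(165,231),S,(331,127)))
print("mill",tri(T,(166,275),S,(302,116)),onz(T,(166,275),.16))
print("beaker rim",onz(T,(261,255),.085),onz(S,(265,178),.085))
print("mat",onz(T,(286,220),.008))
print("clamp corners",[onz(T,p,.012).round(3)[:2] for p in((150,217),(199,210),(206,262),(157,267))])
print("tray",[onz(T,p,.012).round(3)[:2] for p in((339,227),(426,219),(431,250),(341,261))])
print("whites",[onz(T,p,.06).round(3)[:2] for p in((359,239),(415,234))])
print("misc green/oil/butter/vin",[onz(T,p,z).round(3)[:2] for p,z in(((235,178),.06),((188,124),.25),((287,147),.05),((378,138),.22))])
def crop(c,x,y,w=70,h=52,k=5): return cv2.resize(c["pixels"][y:y+h,x:x+w],None,fx=k,fy=k,interpolation=2)
cv2.imwrite("pics/crops.png",np.vstack([np.hstack([crop(T,130,205,80,60),crop(T,240,195,80,60)]),np.hstack([crop(S,290,100,80,60),crop(S,240,165,80,60)])]))
E
```

```text
cap [ 18 163 117]
mill [  9 171  76]
beak [ 10 163  89]
mat [ 16 147 120]
capS [ 19 124 125]
pot 254 [280.7 217.7] [272 208  19  20] [ 0.5802721 -0.0035147  0.006    ] [ 0.57519092 -0.00320536  0.035     ] [ 0.56940889 -0.00285336  0.068     ]
spot 203 [382.8 239.2] [375 232  16  16] [ 0.52542752 -0.29979558  0.006     ] [ 0.52168127 -0.29227473  0.035     ] [ 0.51741829 -0.28371652  0.068     ]
S pot 16 [281.3 211.5] [278 206   6  10] [0.55814364 0.03493881 0.006     ] [0.57379479 0.0209535  0.035     ]
S spot 156 [189.5 268.8] [182 263  16  13] [ 0.52532674 -0.29857254  0.006     ] [ 0.54187587 -0.30343184  0.035     ]
cap top [0.51032783 0.28665227 0.166     ] [0.50963012 0.29959215 0.166     ] (array([0.51234874, 0.28904077, 0.17249433]), np.float64(0.009677548525435755))
mill (array([0.40144587, 0.27764723, 0.15701397]), np.float64(0.0015003086247629839)) [0.40177712 0.27752134 0.16      ]
beaker rim [0.46414662 0.04724785 0.085     ] [0.47048804 0.04798273 0.085     ]
mat [ 0.57359584 -0.01899394  0.008     ]
clamp corners [array([0.571, 0.375]), array([0.595, 0.234]), array([0.446, 0.205]), array([0.428, 0.343])]
tray [array([ 0.557, -0.172]), array([ 0.587, -0.426]), array([ 0.497, -0.437]), array([ 0.459, -0.178])]
whites [array([ 0.517, -0.22 ]), array([ 0.535, -0.376])]
misc green/oil/butter/vin [array([0.681, 0.129]), array([0.761, 0.229]), array([ 0.781, -0.016]), array([ 0.751, -0.238])]
```

View pics/crops.png

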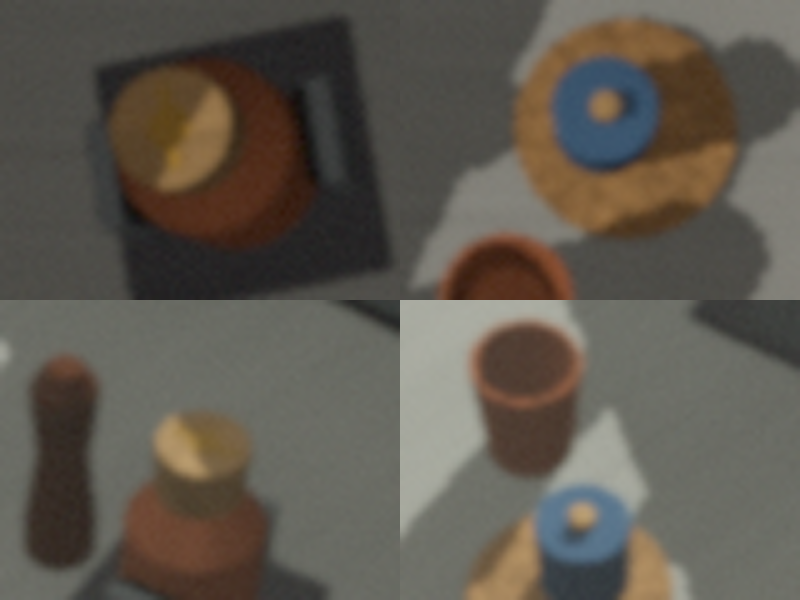

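The crops show the pale cap top centred at about (164.4,231) in the top view and (330,128.6) in the scene view. The blue pot's top is at (281.4,217.4) and (276.6,209), and the mat centre is at (285.2,220.6). The pot is clearly blue, so the choice holds.

```bash
cat > go.py <<'E'
import numpy as np
from scipy.spatial.transform import Rotation as Ro
from station import sense
def delta(x,y,z,yaw,exact=False):
    """print delta (rad, cm) in tool axes to bring TCP to x,y,z, pointing down, y axis at world yaw (deg; mod 180 unless exact)"""
    s=sense();R=np.array(s["ee_rot"]);cur=np.degrees(np.arctan2(R[1,1],R[0,1]))
    d=(yaw-cur+180)%360-180
    if not exact: d=(yaw-cur+90)%180-90
    a=np.radians(cur+d);yy=np.array([np.cos(a),np.sin(a),0]);zz=np.array([0,0,-1.]);G=np.c_[np.cross(yy,zz),yy,zz]
    rv=Ro.from_matrix(R.T@G).as_rotvec();t=R.T@(np.array([x,y,z])-s["tcp_pos"])*100
    print("t",round(s["time_s"],2),"tcp",s["tcp_pos"].round(4),"yaw",cur.round(1),"j",np.round(s["joints"],1),"w",round(s["gripper_width"],3),"F",s["wrist_force"].round(1))
    print("delta rot",rv.round(3),"cm",t.round(2))
E
python3 - <<'E'
from h import *;from go import delta
T,S=load("top0"),load("scene0")
print("cap",onz(T,(164.4,231),.166),onz(S,(330,128.6),.166))
print("pot",onz(T,(281.4,217.4),.072),onz(S,(276.6,209),.07))
print("mat",onz(T,(285.2,220.6),.008))
delta(.572,-.006,.19,59)
E
```

```text
cap [0.51028379 0.28816165 0.166     ] [0.51251633 0.2918127  0.166     ]
pot [ 0.56959586 -0.00470779  0.072     ] [5.76170411e-01 1.27309803e-04 7.00000000e-02]
mat [ 0.5717721  -0.01672016  0.008     ]
t 0.1 tcp [ 0.1832 -0.597   0.2026] yaw 107.1 j [-58.1  22.1   0.4  -0.  -68.4 -14.8] w 1.002 F [-0.3  0.6 -0.6]
delta rot [ 0.002 -0.001  0.839] cm [-54.5   45.09   1.34]
```

Request:
{"name": "arm_command", "arguments": {
  "deltas": [
    [0,0,0.84,-54.5,45,1.3,-1],
    [0,0,0.84,-54.5,45,1.3,-1],
    [0,0,0.84,-54.5,45,1.3,-1],
    [0,0,0.84,-54.5,45,1.3,-1],
    [0,0,0.84,-54.5,45,1.3,-1],
    [0,0,0.84,-54.5,45,1.3,-1],
    [0,0,0.84,-54.5,45,1.3,-1],
    [0,0,0.84,-54.5,45,1.3,-1]
  ]
}}

```text
time_s: 0.77
tcp_pos: [0.3533, -0.3403, 0.1978]
ee_rot: [[-0.854, 0.521, -0.0], [0.521, 0.854, 0.0], [0.0, -0.0, -1.0]]
wrist_force: [1.6, 0.3, -0.1]
gripper_width: 0.996
gripper_force: 0.0
```

```bash
python3 -c "
from go import delta
delta(.572,-.006,.19,59)"
```

```text
t 0.77 tcp [ 0.3533 -0.3403  0.1978] yaw 58.6 j [-24.9   9.2 -18.4   0.  -62.5 -96.5] w 0.996 F [ 1.6  0.3 -0.1]
delta rot [-0.    -0.    -0.006] cm [-1.28 39.93  0.77]
```

Request:
{"name": "arm_command", "arguments": {
  "deltas": [
    [0,0,0,-1.3,40,0.8,-1],
    [0,0,0,-1.3,40,0.8,-1],
    [0,0,0,-1.3,40,0.8,-1],
    [0,0,0,-1.3,40,0.8,-1],
    [0,0,0,-1.3,40,0.8,-1],
    [0,0,0,-1.3,40,0.8,-1],
    [0,0,0,-1.3,40,0.8,-1],
    [0,0,0,-1.3,40,0.8,-1]
  ]
}}

```text
time_s: 1.43
tcp_pos: [0.5345, -0.0599, 0.1911]
ee_rot: [[-0.857, 0.516, -0.0], [0.516, 0.857, 0.0], [0.0, -0.0, -1.0]]
wrist_force: [0.1, -1.3, -0.5]
gripper_width: 1.002
gripper_force: 0.0
```

```bash
python3 -c "
from go import delta
delta(.572,-.006,.19,59)"
```

```text
t 1.43 tcp [ 0.5345 -0.0599  0.1911] yaw 59.0 j [  10.9   14.1  -12.9   -0.   -63.  -131.9] w 1.002 F [ 0.1 -1.3 -0.5]
delta rot [-0.    -0.    -0.001] cm [-0.43  6.55  0.11]
```

Request:
{"name": "arm_command", "arguments": {
  "deltas": [
    [0,0,0,-0.4,4,0,-1],
    [0,0,0,-0.4,6,0,-1],
    [0,0,0,-0.4,6,0,-1],
    [0,0,0,-0.4,6,0,-1]
  ]
}}

```text
time_s: 1.77
tcp_pos: [0.5684, -0.0116, 0.1904]
ee_rot: [[-0.858, 0.514, -0.002], [0.514, 0.858, -0.0], [0.002, -0.001, -1.0]]
wrist_force: [-0.5, -0.8, -0.6]
gripper_width: 1.0
gripper_force: 0.0
```

Run:
```python
from go import *;from h import *
from station import capture
delta(.572,-.006,.19,59)
c=capture("wrist");np.save("pics/w1.npy",c,allow_pickle=True);cv2.imwrite("pics/w1.png",c["pixels"])
print(-KRt(c)[1].T@c["tvec"])
```

```text
t 1.77 tcp [ 0.5684 -0.0116  0.1904] yaw 59.0 j [  15.1   17.2   -8.7   -0.   -64.2 -136.1] w 1.0 F [-0.5 -0.8 -0.6]
delta rot [-0.001 -0.002  0.001] cm [-0.02  0.67  0.04]
[0.50689648 0.02575338 0.37252942]
```

View pics/w1.png

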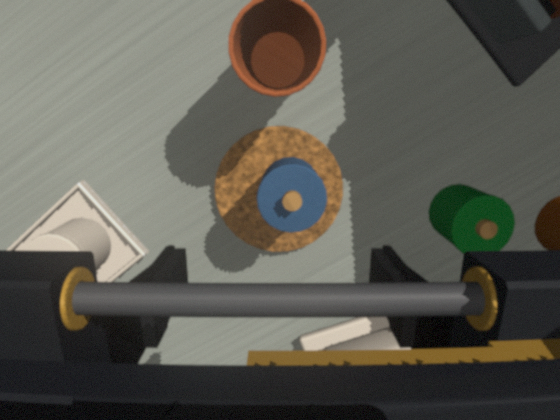

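The wrist view shows the pot's rim disc centred at about (292.5,196) and the mat at about (279,189). The beaker rim is at (278,45), and the gripper parts are at the bottom.

Run:
```python
from go import *;from h import *
c=load("w1")
a,ce,bb,m=blob(c,(95,90,30),(130,255,255),(292,196),50);print(a,ce,bb)
hsv=cv2.cvtColor(c["pixels"],cv2.COLOR_BGR2HSV);print(hsv[190,310],hsv[168,280],hsv[240,250])
mm=cv2.inRange(hsv,(8,60,40),(25,255,255));w=np.zeros_like(mm);cv2.circle(w,(279,189),72,255,-1);mm=(mm&w)
k=max(cv2.findContours(mm,cv2.RETR_EXTERNAL,2)[0],key=cv2.contourArea);e=cv2.fitEllipse(cv2.convexHull(k));print("mat ell",e,onz(c,e[0],.008))
print("pot rim",onz(c,(292.5,196.5),.068),"diam",np.linalg.norm(onz(c,(258,196),.068)-onz(c,(327,196),.068)),"knob",onz(c,(292,201),.076))
print("beaker",onz(c,(278,45),.085))
delta(.572,-.006,.044,59)
```

```text
3088 [291.6 195.1] [258 159  67  72]
[105 107 122] [106 104 128] [ 15 121  93]
mat ell ((278.3371276855469, 188.36004638671875), (126.13037109375, 129.11305236816406), 83.45014190673828) [ 0.57240789 -0.01372074  0.008     ]
pot rim [ 0.57376291 -0.00058569  0.068     ] diam 0.05816802379731865 knob [ 0.57507425 -0.00216949  0.076     ]
beaker [0.4672564  0.04908748 0.085     ]
t 1.82 tcp [ 0.5679 -0.0126  0.1906] yaw 59.0 j [  15.1   17.1   -8.8   -0.   -64.2 -136.1] w 0.997 F [ 0.5 -0.6 -1.2]
delta rot [-0.001 -0.001 -0.001] cm [-0.03  0.79 14.66]
```

Request:
{"name": "arm_command", "arguments": {
  "deltas": [
    [0,0,0,0.1,1.2,1,-1],
    [0,0,0,0.1,1.2,4,-1],
    [0,0,0,0.1,1.2,7,-1],
    [0,0,0,0.1,1.2,10,-1],
    [0,0,0,0.1,1.2,12.5,-1],
    [0,0,0,0.1,1.2,14,-1],
    [0,0,0,0.1,1.2,14.6,-1],
    [0,0,0,0.1,1.2,14.6,-1]
  ]
}}

```text
time_s: 2.48
tcp_pos: [0.5724, -0.0028, 0.0436]
ee_rot: [[-0.856, 0.517, -0.004], [0.517, 0.856, -0.001], [0.003, -0.003, -1.0]]
wrist_force: [0.2, -0.1, 0.5]
gripper_width: 0.996
gripper_force: 0.0
```

Request:
{"name": "arm_command", "arguments": {
  "deltas": [
    [0,0,0,0,0,0,1],
    [0,0,0,0,0,0,1],
    [0,0,0,0,0,0,1],
    [0,0,0,0,0,0,1],
    [0,0,0,0,0,0,1],
    [0,0,0,0,0,0,1]
  ]
}}

```text
time_s: 2.98
tcp_pos: [0.5741, -0.0018, 0.0461]
ee_rot: [[-0.857, 0.516, 0.001], [0.516, 0.857, 0.0], [-0.001, 0.001, -1.0]]
wrist_force: [-1.0, -0.7, 1.6]
gripper_width: 0.667
gripper_force: 30.0
```

Request:
{"name": "arm_command", "arguments": {
  "deltas": [
    [0,0,0,0,0,-1,1],
    [0,0,0,0,0,-3,1],
    [0,0,0,0,0,-6,1],
    [0,0,0,0,0,-9,1],
    [0,0,0,0,0,-11,1],
    [0,0,0,0,0,-12,1],
    [0,0,0,0,0,-12,1]
  ]
}}

```text
time_s: 3.57
tcp_pos: [0.5749, -0.0015, 0.1678]
ee_rot: [[-0.857, 0.516, 0.005], [0.516, 0.857, 0.001], [-0.003, 0.004, -1.0]]
wrist_force: [0.4, 0.1, -3.3]
gripper_width: 0.661
gripper_force: 30.0
```

```bash
python3 -c "
from go import delta
delta(.5254,-.299,.165,7)"
```

```text
t 3.57 tcp [ 0.5749 -0.0015  0.1678] yaw 58.9 j [  16.    18.7  -10.     0.   -61.  -137. ] w 0.661 F [ 0.4  0.1 -3.3]
delta rot [0.005 0.001 0.907] cm [-11.11 -28.04   0.22]
```

Request:
{"name": "arm_command", "arguments": {
  "deltas": [
    [0,0,0.1,-1,-2,0,1],
    [0,0,0.2,-2.5,-6,0,1],
    [0,0,0.32,-4,-10,0,1],
    [0,0,0.44,-5.5,-14,0,1],
    [0,0,0.56,-7,-18,0,1],
    [0,0,0.68,-8.5,-22,0,1],
    [0,0,0.8,-10,-25.5,0,1],
    [0,0,0.9,-11.1,-28,0,1]
  ]
}}

```text
time_s: 4.23
tcp_pos: [0.522, -0.3014, 0.1627]
ee_rot: [[-0.12, 0.993, -0.005], [0.993, 0.12, 0.002], [0.002, -0.004, -1.0]]
wrist_force: [1.3, 0.9, -3.0]
gripper_width: 0.669
gripper_force: 30.0
```

Request:
{"name": "arm_command", "arguments": {
  "deltas": [
    [0,0,0,0,0,0,1],
    [0,0,0,0,0,0,1],
    [0,0,0,0,0,0,1]
  ]
}}

```text
time_s: 4.48
tcp_pos: [0.5232, -0.2984, 0.1632]
ee_rot: [[-0.128, 0.992, -0.004], [0.992, 0.128, 0.002], [0.002, -0.003, -1.0]]
wrist_force: [-0.5, -0.5, -2.9]
gripper_width: 0.667
gripper_force: 30.0
```

Run:
```python
from go import *;from h import *
from station import capture
delta(.5254,-.299,.044,7)
for n in("wrist","top"):
    c=capture(n);np.save(f"pics/{n}2.npy",c,allow_pickle=True);cv2.imwrite(f"pics/{n}2.png",c["pixels"])
```

```text
t 4.48 tcp [ 0.5232 -0.2984  0.1632] yaw 7.3 j [-1.430e+01  2.170e+01 -6.100e+00 -1.000e-01 -6.250e+01 -1.583e+02] w 0.667 F [-0.5 -0.5 -2.9]
delta rot [-0.003 -0.002  0.006] cm [-0.12  0.25 11.92]
```

View pics/wrist2.png

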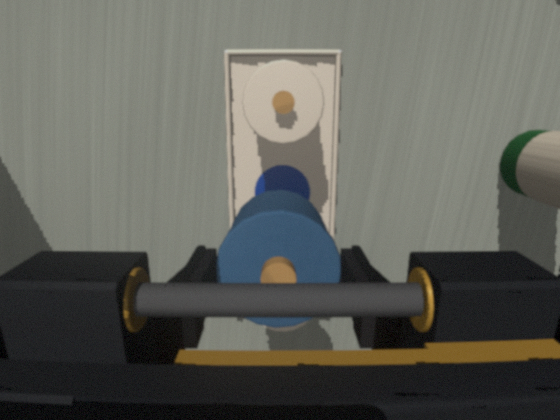

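The pot is held squarely, with its rim at about (279.5,267). The spot is visible just behind it at about (283,190), and the near white pot is at (283,101).

Run:
```python
from go import *;from h import *
c=load("wrist2")
print("held rim",onz(c,(279.5,267),.186),np.linalg.norm(onz(c,(219,265),.186)-onz(c,(340,265),.186)))
w=onz(c,(283,101.5),.066);print("white",w)
print("tray edges",onz(c,(228,150),.012),onz(c,(338,150),.012))
print("spot top edge, L,R",onz(c,(283,166),.006),onz(c,(255,190),.006),onz(c,(311,190),.006))
```

```text
held rim [ 0.52402732 -0.2968631   0.186     ] 0.056348098459341724
white [ 0.51666507 -0.22042862  0.066     ]
tray edges [ 0.47366221 -0.26705467  0.012     ] [ 0.57130012 -0.25439435  0.012     ]
spot top edge, L,R [ 0.52455504 -0.2759342   0.006     ] [ 0.50154769 -0.30164879  0.006     ] [ 0.55347247 -0.29490517  0.006     ]
```

Request:
{"name": "arm_command", "arguments": {
  "deltas": [
    [0,0,0,0,0.2,1.5,1],
    [0,0,0,-0.1,0.2,4,1],
    [0,0,0,-0.1,0.2,6.5,1],
    [0,0,0,-0.1,0.2,8.5,1],
    [0,0,0,-0.1,0.2,10,1],
    [0,0,0,-0.1,0.2,10.8,1],
    [0,0,0,-0.1,0.2,11.2,1],
    [0,0,0,-0.1,0.2,11.5,1]
  ]
}}

```text
time_s: 5.25
tcp_pos: [0.5272, -0.2991, 0.0504]
ee_rot: [[-0.13, 0.992, 0.0], [0.992, 0.13, -0.0], [-0.0, 0.0, -1.0]]
wrist_force: [-0.1, -0.2, -2.9]
gripper_width: 0.674
gripper_force: 30.0
```

Request:
{"name": "arm_command", "arguments": {
  "deltas": [
    [0,0,0,0,0,0.1,1],
    [0,0,0,0,0,0.2,1],
    [0,0,0,0,0,0.3,1],
    [0,0,0,0,0,0.3,1]
  ]
}}

```text
time_s: 5.58
tcp_pos: [0.5269, -0.2998, 0.0479]
ee_rot: [[-0.128, 0.992, 0.001], [0.992, 0.128, -0.0], [-0.0, 0.001, -1.0]]
wrist_force: [-0.4, 0.3, -4.1]
gripper_width: 0.669
gripper_force: 30.0
```

Request:
{"name": "arm_command", "arguments": {
  "deltas": [
    [0,0,0,0,0,0.1,1],
    [0,0,0,0,0,0.2,1],
    [0,0,0,0,0,0.3,1],
    [0,0,0,0,0,0.3,1]
  ]
}}

```text
time_s: 5.92
tcp_pos: [0.5268, -0.3002, 0.0449]
ee_rot: [[-0.129, 0.992, 0.001], [0.992, 0.129, -0.001], [-0.001, 0.0, -1.0]]
wrist_force: [0.2, -0.7, -1.7]
gripper_width: 0.665
gripper_force: 30.0
```

Request:
{"name": "arm_command", "arguments": {
  "deltas": [
    [0,0,0,0,0,0.1,1],
    [0,0,0,0,0,0.15,1],
    [0,0,0,0,0,0.15,1]
  ]
}}

```text
time_s: 6.17
tcp_pos: [0.5271, -0.3009, 0.0444]
ee_rot: [[-0.129, 0.992, 0.001], [0.992, 0.129, -0.002], [-0.002, 0.001, -1.0]]
wrist_force: [-1.9, -3.2, 5.2]
gripper_width: 0.67
gripper_force: 30.0
```

Request:
{"name": "arm_command", "arguments": {
  "deltas": [
    [0,0,0,0,0,0,-0.5],
    [0,0,0,0,0,0,-0.8],
    [0,0,0,0,0,0,-1],
    [0,0,0,0,0,0,-1],
    [0,0,0,0,0,0,-1]
  ]
}}

```text
time_s: 6.58
tcp_pos: [0.5267, -0.2993, 0.0426]
ee_rot: [[-0.128, 0.992, -0.0], [0.992, 0.128, 0.0], [0.0, -0.0, -1.0]]
wrist_force: [0.2, -0.1, 0.1]
gripper_width: 0.949
gripper_force: 0.0
```

Request:
{"name": "arm_command", "arguments": {
  "deltas": [
    [0,0,0,0,0,-1,-1],
    [0,0,0,0,0,-4,-1],
    [0,0,0,0,0,-8,-1],
    [0,0,0,0,0,-12,-1],
    [0,0,0,0,0,-16,-1],
    [0,0,0,0,0,-19,-1],
    [0,0,0,0,0,-21,-1],
    [0,0,0,0,0,-21,-1]
  ]
}}

```text
time_s: 7.25
tcp_pos: [0.5289, -0.3008, 0.26]
ee_rot: [[-0.129, 0.992, 0.011], [0.992, 0.129, -0.005], [-0.006, 0.01, -1.0]]
wrist_force: [0.3, 0.5, 0.8]
gripper_width: 0.995
gripper_force: 0.0
```

Run:
```python
from go import *;from h import *
from station import capture
delta(.512,.290,.26,64,True)
c=capture("wrist");np.save("pics/w3.npy",c,allow_pickle=True)
a,ce,bb,m=blob(c,(95,90,30),(130,255,255),(280,220),120);print(a,ce,bb,onz(c,ce,.06))
```

```text
t 7.25 tcp [ 0.5289 -0.3008  0.26  ] yaw 7.4 j [-1.430e+01  1.820e+01  2.800e+00  1.000e-01 -7.390e+01 -1.583e+02] w 0.995 F [0.3 0.5 0.8]
delta rot [ 0.006  0.011 -0.988] cm [58.81  5.95 -0.31]
1904 [274.3 179.1] [248 153  54  55] [ 0.52717275 -0.30072881  0.06      ]
```

Request:
{"name": "arm_command", "arguments": {
  "deltas": [
    [0,0,0,3,0.3,0,-1],
    [0,0,-0.1,7,0.7,0,-1],
    [0,0,-0.2,11,1.1,0,-1],
    [0,0,-0.3,15,1.5,0,-1],
    [0,0,-0.4,19,1.9,0,-1],
    [0,0,-0.5,23,2.3,0,-1],
    [0,0,-0.55,27,2.7,0,-1],
    [0,0,-0.6,31,3.1,0,-1]
  ]
}}

```text
time_s: 7.97
tcp_pos: [0.5163, 0.0135, 0.252]
ee_rot: [[-0.668, 0.744, -0.002], [0.744, 0.668, -0.0], [0.001, -0.002, -1.0]]
wrist_force: [1.0, -1.1, -0.0]
gripper_width: 0.998
gripper_force: 0.0
```

```bash
python3 -c "
from go import delta
delta(.512,.290,.26,64,True)"
```

```text
t 7.97 tcp [0.5163 0.0135 0.252 ] yaw 41.9 j [  19.5    9.6   -9.8   -0.   -70.7 -157.6] w 0.998 F [ 1.  -1.1 -0. ]
delta rot [-0.001 -0.001 -0.386] cm [20.87 18.14 -0.81]
```

Request:
{"name": "arm_command", "arguments": {
  "deltas": [
    [0,0,-0.06,3,2.6,0,-1],
    [0,0,-0.12,6,5.2,0,-1],
    [0,0,-0.18,9,7.8,0,-1],
    [0,0,-0.24,12,10.4,0,-1],
    [0,0,-0.3,15,13,-0.5,-1],
    [0,0,-0.35,18,15.6,-0.8,-1],
    [0,0,-0.38,20,17.4,-0.8,-1],
    [0,0,-0.39,20.9,18.1,-0.8,-1]
  ]
}}

```text
time_s: 8.63
tcp_pos: [0.5126, 0.2915, 0.2592]
ee_rot: [[-0.901, 0.433, -0.002], [0.433, 0.901, -0.001], [0.001, -0.002, -1.0]]
wrist_force: [-0.2, 0.1, -0.2]
gripper_width: 1.001
gripper_force: 0.0
```

Request:
{"name": "arm_command", "arguments": {
  "deltas": [
    [0,0,0,0,0,0,-1],
    [0,0,0,0,0,0,-1]
  ]
}}

```text
time_s: 8.8
tcp_pos: [0.5127, 0.2879, 0.2597]
ee_rot: [[-0.9, 0.437, -0.002], [0.437, 0.9, -0.002], [0.001, -0.003, -1.0]]
wrist_force: [0.2, -0.3, -0.2]
gripper_width: 0.999
gripper_force: 0.0
```

Run:
```python
from go import *;from h import *
from station import capture
delta(.512,.290,.153,64,True)
c=capture("wrist");np.save("pics/w4.npy",c,allow_pickle=True);cv2.imwrite("pics/w4.png",c["pixels"])
```

```text
t 8.8 tcp [0.5127 0.2879 0.2597] yaw 64.1 j [  45.1   16.6    0.5   -0.   -74.1 -161. ] w 0.999 F [ 0.2 -0.3 -0.2]
delta rot [-0.003 -0.001  0.002] cm [ 0.15  0.19 10.66]
```

View pics/w4.png

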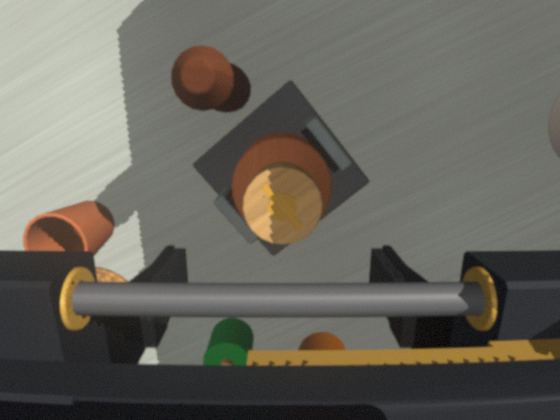

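The cap's top is a disc at about (283,204), under the open jaws. The mill at (203,78) and clamp jaws are clear of the finger line.

Run:
```python
from go import *;from h import *
c=load("w4");hsv=cv2.cvtColor(c["pixels"],cv2.COLOR_BGR2HSV)
print(hsv[204,255],hsv[225,290],hsv[204,312],hsv[150,283])
m=cv2.inRange(hsv,(11,60,110),(30,255,255));w=np.zeros_like(m);cv2.circle(w,(283,204),48,255,-1);m&=w
k=max(cv2.findContours(m,0,2)[0],key=cv2.contourArea);print(cv2.boundingRect(k),cv2.minEnclosingCircle(k),cv2.fitEllipse(cv2.convexHull(k)))
for p in(cv2.minEnclosingCircle(k)[0],(283,203.5)):print(onz(c,p,.166))
print(np.linalg.norm(onz(c,(243,204),.166)-onz(c,(323,204),.166)))
```

```text
[ 17 128 208] [ 17 125 135] [ 17 119 129] [ 11 159 114]
(236, 159, 86, 85) ((279.4546203613281, 201.28883361816406), 43.907432556152344) ((278.7182312011719, 202.02914428710938), (79.56814575195312, 88.30441284179688), 133.4831085205078)
[0.50968017 0.29051405 0.166     ]
[0.51243822 0.29220041 0.166     ]
0.0614382768932251
```

Request:
{"name": "arm_command", "arguments": {
  "deltas": [
    [0,0,0,0.2,0.3,1,-1],
    [0,0,0,0.2,0.3,3,-1],
    [0,0,0,0.2,0.3,5.5,-1],
    [0,0,0,0.2,0.3,8,-1],
    [0,0,0,0.2,0.3,9.5,-1],
    [0,0,0,0.2,0.3,10.3,-1],
    [0,0,0,0.2,0.3,10.6,-1],
    [0,0,0,0.2,0.3,10.6,-1]
  ]
}}

```text
time_s: 9.52
tcp_pos: [0.513, 0.291, 0.1545]
ee_rot: [[-0.899, 0.438, -0.0], [0.438, 0.899, -0.001], [0.0, -0.001, -1.0]]
wrist_force: [0.8, 0.5, 0.4]
gripper_width: 1.0
gripper_force: 0.0
```

Request:
{"name": "arm_command", "arguments": {
  "deltas": [
    [0,0,0,0,0,0,-1],
    [0,0,0,0,0,0,1],
    [0,0,0,0,0,0,1],
    [0,0,0,0,0,0,1],
    [0,0,0,0,0,0,1],
    [0,0,0,0,0,0,1]
  ]
}}

```text
time_s: 10.02
tcp_pos: [0.513, 0.2919, 0.1552]
ee_rot: [[-0.9, 0.437, 0.0], [0.437, 0.9, 0.0], [-0.0, 0.001, -1.0]]
wrist_force: [-0.1, 0.7, -0.5]
gripper_width: 0.705
gripper_force: 0.0
```

```bash
python3 -c "
from go import *
delta(.512,.290,.153,64,True);print(sense()['moment'])"
```

```text
t 10.02 tcp [0.513  0.2919 0.1552] yaw 64.1 j [  45.3   20.8   -8.7   -0.   -60.4 -161.2] w 0.705 F [-0.1  0.7 -0.5]
delta rot [0.001 0.    0.002] cm [ 0.01 -0.21  0.22]
[-0.05992751 -0.05815875 -0.02410748]
```

Request:
{"name": "arm_command", "arguments": {
  "deltas": [
    [0,0,0,0,0,0,1],
    [0,0,0,0,0,0,1]
  ]
}}

```text
time_s: 10.18
tcp_pos: [0.513, 0.2918, 0.1549]
ee_rot: [[-0.9, 0.437, 0.0], [0.437, 0.9, 0.0], [-0.0, 0.0, -1.0]]
wrist_force: [-0.2, 0.0, -0.8]
gripper_width: 0.555
gripper_force: 0.0
```

Run:
```python
from go import *;from h import *
from station import capture
delta(.512,.290,.153,64,True)
c={n:capture(n) for n in("scene","wrist")}
for n in c: np.save(f"pics/{n}5.npy",c[n],allow_pickle=True)
T,S,W=load("top0"),load("scene0"),load("w4")
print(tri(T,(164.4,231),S,(330,128.6)),tri(W,(283,204),S,(330,128.6)))
g=cv2.resize(c["scene"]["pixels"][70:190,260:400],(560,480),interpolation=2)
cv2.imwrite("pics/s5.png",g);cv2.imwrite("pics/w5.png",c["wrist"]["pixels"])
```

```text
t 10.18 tcp [0.513  0.2918 0.1549] yaw 64.1 j [  45.3   20.9   -8.7    0.   -60.4 -161.2] w 0.555 F [-0.2  0.  -0.8]
delta rot [0.    0.    0.002] cm [ 0.01 -0.2   0.19]
(array([0.51154425, 0.29001198, 0.16565244]), np.float64(0.004091153345048748)) (array([0.51265666, 0.29191408, 0.16603947]), np.float64(0.00034885128314256637))
```

View pics/s5.png

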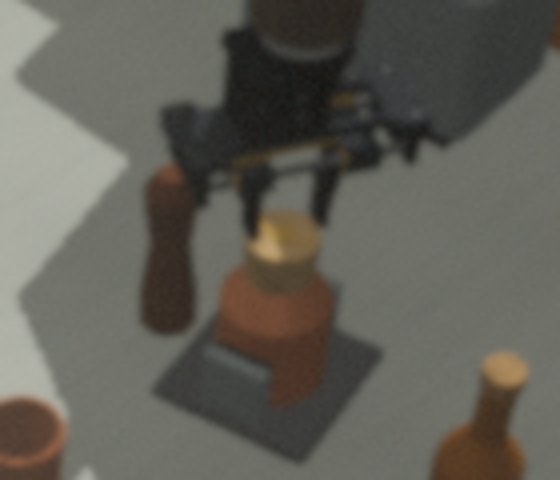

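The scene crop shows the fingertips at about (250,235) and (320,222) in the crop, either side of the cap but apparently high, near the cap's top.

Run:
```python
from h import *
c=load("scene5")
for hw in(.024,.031):
  for z in(.136,.155,.17):
    y=np.array([.437,.9,0])*hw;b=np.array([.513,.2918,z])
    print(hw,z,proj(c,[b-y,b+y]).round(1).tolist())
```

```text
0.024 0.136 [[322.4, 137.1], [336.3, 134.0]]
0.024 0.155 [[322.8, 132.8], [336.8, 129.7]]
0.024 0.17 [[323.1, 129.3], [337.2, 126.2]]
0.031 0.136 [[320.4, 137.6], [338.3, 133.6]]
0.031 0.155 [[320.7, 133.3], [338.8, 129.2]]
0.031 0.17 [[321.0, 129.8], [339.3, 125.7]]
```

View pics/w5.png

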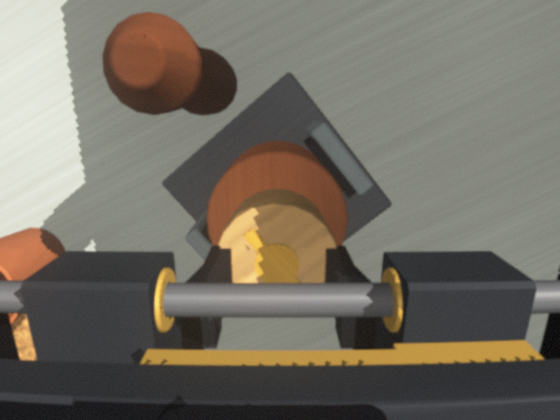

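Run:
```python
from h import *
from go import sense
c=load("wrist5");s=sense();R,p=np.array(s["ee_rot"]),s["tcp_pos"]
for dz in(-.05,-.03,-.019,0,.019):
  print(dz,proj(c,[p+R@np.array([a,b,dz]) for b in(-.024,.024) for a in(-.0095,.0095)]).round(0).tolist())
c=load("w4");p=p+[0,0,.1597-.055]
for dz in(-.05,-.019,.019):
  print("w4 open",dz,proj(c,[p+R@np.array([a,b,dz]) for b in(-.0435,.0435) for a in(-.0095,.0095)]).round(0).tolist())
```

```text
-0.05 [[218.0, 319.0], [216.0, 276.0], [337.0, 319.0], [339.0, 276.0]]
-0.03 [[225.0, 295.0], [223.0, 256.0], [330.0, 295.0], [332.0, 256.0]]
-0.019 [[228.0, 284.0], [227.0, 247.0], [327.0, 284.0], [329.0, 247.0]]
0 [[233.0, 268.0], [231.0, 234.0], [323.0, 268.0], [324.0, 234.0]]
0.019 [[236.0, 254.0], [235.0, 223.0], [319.0, 254.0], [320.0, 223.0]]
w4 open -0.05 [[179.0, 315.0], [175.0, 272.0], [393.0, 315.0], [398.0, 272.0]]
w4 open -0.019 [[195.0, 281.0], [193.0, 244.0], [375.0, 281.0], [378.0, 244.0]]
w4 open 0.019 [[209.0, 252.0], [208.0, 221.0], [359.0, 252.0], [361.0, 221.0]]
```

The fingertips sit about 19 mm behind the reported TCP, not 19 mm ahead of it. The wrist projection and scene view agree on this, and the fingers closed freely just above the cap. So the true grasp height is about 38 mm above what I assumed, and I'll reopen and go lower by that amount.

Request:
{"name": "arm_command", "arguments": {
  "deltas": [
    [0,0,0,0,0,-0.5,-1],
    [0,0,0,0,0,-0.5,-1],
    [0,0,0,0,0,-0.5,-1],
    [0,0,0,0,0,-0.5,-1],
    [0,0,0,0,0,-0.5,-1],
    [0,0,0,0,0,-0.5,-1],
    [0,0,0,0,0,-0.5,-1],
    [0,0,0,0,0,-0.5,-1]
  ]
}}

```text
time_s: 10.95
tcp_pos: [0.5129, 0.2917, 0.1598]
ee_rot: [[-0.899, 0.437, -0.0], [0.437, 0.899, -0.0], [0.0, -0.0, -1.0]]
wrist_force: [0.6, -0.5, 0.8]
gripper_width: 0.958
gripper_force: 0.0
```

Request:
{"name": "arm_command", "arguments": {
  "deltas": [
    [0,0,0,0,0,0.5,-1],
    [0,0,0,0,0,1.2,-1],
    [0,0,0,0,0,2,-1],
    [0,0,0,0,0,2.7,-1],
    [0,0,0,0,0,3.4,-1],
    [0,0,0,0,0,3.9,-1],
    [0,0,0,0,0,4.1,-1],
    [0,0,0,0,0,4.1,-1]
  ]
}}

```text
time_s: 11.62
tcp_pos: [0.5127, 0.2915, 0.118]
ee_rot: [[-0.899, 0.437, -0.001], [0.437, 0.899, -0.001], [0.0, -0.001, -1.0]]
wrist_force: [0.0, -0.4, -0.3]
gripper_width: 1.004
gripper_force: 0.0
```

Run:
```python
from go import *;from h import *
from station import capture
delta(.5125,.2915,.117,64,True)
c=capture("scene");g=cv2.resize(c["pixels"][70:190,260:400],(560,480),interpolation=2);cv2.imwrite("pics/s6.png",g)
```

```text
t 11.62 tcp [0.5127 0.2915 0.118 ] yaw 64.1 j [  45.3   22.9  -11.4   -0.   -55.8 -161.2] w 1.004 F [ 0.  -0.4 -0.3]
delta rot [-0.001 -0.     0.002] cm [ 0.02 -0.01  0.1 ]
```

View pics/s6.png

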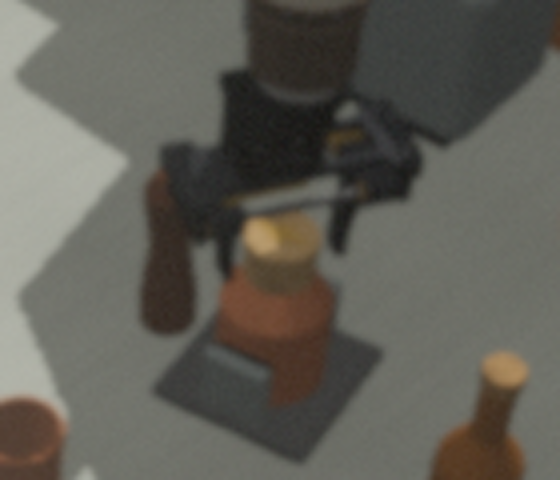

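The view shows the fingers astride the cap's side, at the cap's height and clear of the mill. Closing now.

Request:
{"name": "arm_command", "arguments": {
  "deltas": [
    [0,0,0,0,0,0,1],
    [0,0,0,0,0,0,1],
    [0,0,0,0,0,0,1],
    [0,0,0,0,0,0,1],
    [0,0,0,0,0,0,1],
    [0,0,0,0,0,0,1],
    [0,0,0,0,0,0,1],
    [0,0,0,0,0,0,1]
  ]
}}

```text
time_s: 12.33
tcp_pos: [0.5126, 0.2911, 0.119]
ee_rot: [[-0.899, 0.437, -0.001], [0.437, 0.899, -0.001], [0.0, -0.002, -1.0]]
wrist_force: [-1.1, -2.4, 3.2]
gripper_width: 0.704
gripper_force: 30.0
```

Request:
{"name": "arm_command", "arguments": {
  "deltas": [
    [0,0,-0.06,0,0,-0.02,1],
    [0,0,-0.12,0,0,-0.05,1],
    [0,0,-0.18,0,0,-0.07,1],
    [0,0,-0.25,0,0,-0.1,1],
    [0,0,-0.32,0,0,-0.12,1],
    [0,0,-0.4,0,0,-0.15,1],
    [0,0,-0.5,0,0,-0.19,1],
    [0,0,-0.6,0,0,-0.23,1]
  ]
}}

```text
time_s: 13.0
tcp_pos: [0.5126, 0.2918, 0.1207]
ee_rot: [[-0.988, -0.152, -0.001], [-0.152, 0.988, 0.0], [0.001, 0.0, -1.0]]
wrist_force: [0.1, -1.1, -2.4]
gripper_width: 0.701
gripper_force: 30.0
```

Run:
```python
from go import *;from h import *
from station import capture
delta(.5125,.2915,.117,64,True);print(sense()['moment'])
c=capture("wrist");np.save("pics/w7.npy",c,allow_pickle=True)
g=np.hstack([load("wrist5")["pixels"][120:300,180:380],c["pixels"][120:300,180:380]]);cv2.imwrite("pics/w7.png",cv2.resize(g,None,fx=2,fy=2))
```

```text
t 13.0 tcp [0.5126 0.2918 0.1207] yaw 98.7 j [  45.4   22.7  -11.2   -0.   -56.1 -126.6] w 0.701 F [ 0.1 -1.1 -2.4]
delta rot [ 0.    -0.001  0.606] cm [ 0.02 -0.03  0.37]
[-0.37229797  0.08117785 -0.00269845]
```

View pics/w7.png

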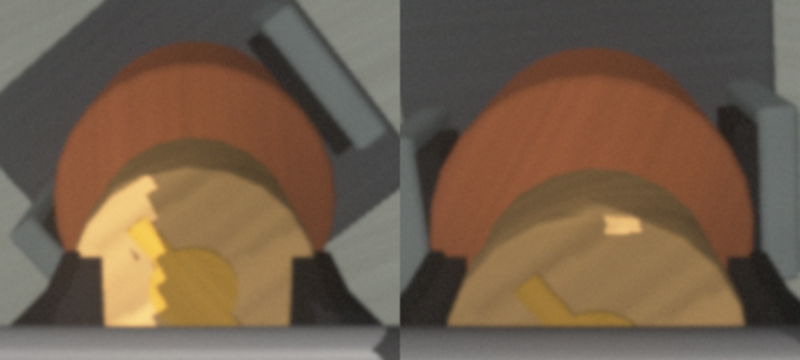

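The cap's yellow pointer keeps the same angle relative to the jaws after the 35° turn, so the cap is turning with the gripper. Continuing.

Request:
{"name": "arm_command", "arguments": {
  "deltas": [
    [0,0,-0.12,0,0,-0.05,1],
    [0,0,-0.24,0,0,-0.09,1],
    [0,0,-0.36,0,0,-0.14,1],
    [0,0,-0.48,0,0,-0.18,1],
    [0,0,-0.6,0,0,-0.23,1],
    [0,0,-0.72,0,0,-0.27,1],
    [0,0,-0.84,0,0,-0.32,1],
    [0,0,-0.96,0,0,-0.36,1]
  ]
}}

```text
time_s: 13.72
tcp_pos: [0.5127, 0.2916, 0.124]
ee_rot: [[-0.444, -0.896, -0.001], [-0.896, 0.444, -0.0], [0.001, 0.001, -1.0]]
wrist_force: [-0.7, -1.5, -2.3]
gripper_width: 0.7
gripper_force: 30.0
```

Request:
{"name": "arm_command", "arguments": {
  "deltas": [
    [0,0,-0.12,0,0,-0.05,1],
    [0,0,-0.24,0,0,-0.09,1],
    [0,0,-0.36,0,0,-0.14,1],
    [0,0,-0.48,0,0,-0.18,1],
    [0,0,-0.6,0,0,-0.23,1],
    [0,0,-0.72,0,0,-0.27,1],
    [0,0,-0.84,0,0,-0.32,1],
    [0,0,-0.96,0,0,-0.36,1]
  ]
}}

```text
time_s: 14.38
tcp_pos: [0.5123, 0.2907, 0.1275]
ee_rot: [[0.479, -0.878, -0.002], [-0.878, -0.479, -0.002], [0.001, 0.003, -1.0]]
wrist_force: [0.7, -3.0, -1.1]
gripper_width: 0.706
gripper_force: 30.0
```

Run:
```python
from go import *
delta(.5125,.2915,.134,294,True);print(sense()['moment'])
```

```text
t 14.38 tcp [0.5123 0.2907 0.1275] yaw -151.3 j [ 45.3  22.3 -10.8   0.  -57.1 -16.7] w 0.706 F [ 0.7 -3.  -1.1]
delta rot [ 3.00e-03  1.00e-03 -1.49e+00] cm [-0.07 -0.05 -0.65]
[-0.99149249  0.22269259 -0.01384314]
```

Request:
{"name": "arm_command", "arguments": {
  "deltas": [
    [0,0,-0.12,0,0,-0.05,1],
    [0,0,-0.24,0,0,-0.09,1],
    [0,0,-0.36,0,0,-0.14,1],
    [0,0,-0.48,0,0,-0.18,1],
    [0,0,-0.6,0,0,-0.23,1],
    [0,0,-0.72,0,0,-0.27,1],
    [0,0,-0.84,0,0,-0.32,1],
    [0,0,-0.96,0,0,-0.36,1]
  ]
}}

```text
time_s: 15.05
tcp_pos: [0.5132, 0.2905, 0.1313]
ee_rot: [[0.994, -0.11, -0.0], [-0.11, -0.994, -0.002], [-0.0, 0.002, -1.0]]
wrist_force: [2.5, -2.4, -1.5]
gripper_width: 0.703
gripper_force: 30.0
```

Request:
{"name": "arm_command", "arguments": {
  "deltas": [
    [0,0,-0.12,0,0,-0.05,1],
    [0,0,-0.24,0,0,-0.09,1],
    [0,0,-0.36,0,0,-0.14,1],
    [0,0,-0.48,0,0,-0.18,1],
    [0,0,-0.6,0,0,-0.23,1],
    [0,0,-0.7,0,0,-0.27,1],
    [0,0,-0.7,0,0,-0.27,1]
  ]
}}

```text
time_s: 15.63
tcp_pos: [0.5134, 0.2924, 0.1345]
ee_rot: [[0.833, 0.553, 0.001], [0.553, -0.833, 0.001], [0.001, -0.001, -1.0]]
wrist_force: [1.5, -0.3, -1.0]
gripper_width: 0.704
gripper_force: 30.0
```

Request:
{"name": "arm_command", "arguments": {
  "deltas": [
    [0,0,0,0,0,-0.2,1],
    [0,0,0,0,0,-0.6,1],
    [0,0,0,0,0,-1.2,1]
  ]
}}

```text
time_s: 15.88
tcp_pos: [0.5125, 0.2915, 0.1464]
ee_rot: [[0.834, 0.551, -0.001], [0.551, -0.834, -0.001], [-0.002, -0.0, -1.0]]
wrist_force: [-0.3, 0.3, -1.0]
gripper_width: 0.701
gripper_force: 30.0
```

Request:
{"name": "arm_command", "arguments": {
  "deltas": [
    [0,0,0,0,0,-1,1],
    [0,0,0,0,0,-2,1],
    [0,0,0,0,0,-3.5,1],
    [0,0,0,0,0,-5,1],
    [0,0,0,0,0,-6.5,1],
    [0,0,0,0,0,-8,1],
    [0,0,0,0,0,-8,1],
    [0,0,0,0,0,-8,1]
  ]
}}

```text
time_s: 16.55
tcp_pos: [0.5132, 0.2921, 0.2281]
ee_rot: [[0.833, 0.553, 0.002], [0.553, -0.833, 0.002], [0.003, -0.001, -1.0]]
wrist_force: [0.1, -0.2, -2.3]
gripper_width: 0.704
gripper_force: 30.0
```

Run:
```python
from go import *;from h import *
from station import capture
delta(.572,-.0145,.22,239,True)
c=capture("scene");cv2.imwrite("pics/s8.png",cv2.resize(c["pixels"][60:280,200:400],(600,600*220//200-60)))
```

```text
t 16.55 tcp [0.5132 0.2921 0.2281] yaw -56.4 j [ 45.3  17.7  -2.5  -0.  -69.7  78.2] w 0.704 F [ 0.1 -0.2 -2.3]
delta rot [-0.002 -0.002  1.127] cm [-12.05  28.8    0.75]
```

View pics/s8.png

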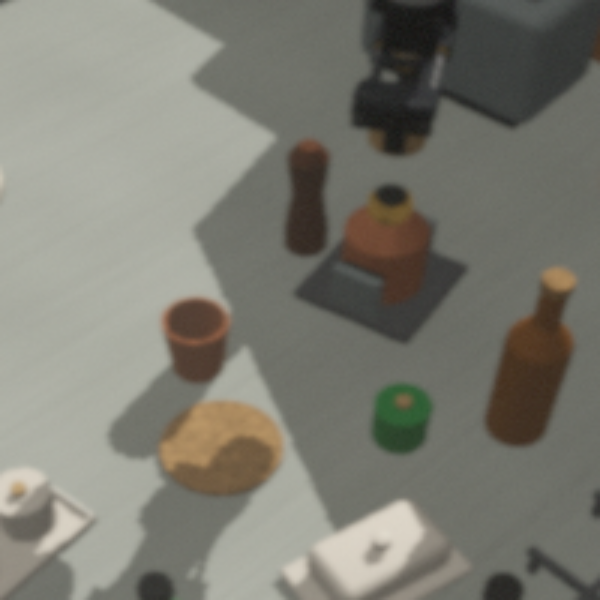

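The cap is in the jaws above the bare neck, the mat is empty, and the mill, beaker and green pot are undisturbed. Moving to the mat.

Request:
{"name": "arm_command", "arguments": {
  "deltas": [
    [0,0,0.1,-1,2,0,1],
    [0,0,0.22,-2.4,5.6,0,1],
    [0,0,0.34,-3.8,9.2,0,1],
    [0,0,0.46,-5.2,12.8,0,1],
    [0,0,0.58,-6.7,16.4,0.4,1],
    [0,0,0.7,-8.2,20,0.7,1],
    [0,0,0.82,-9.7,23.5,0.7,1],
    [0,0,0.94,-11,26.5,0.7,1]
  ]
}}

```text
time_s: 17.27
tcp_pos: [0.567, 0.0077, 0.2181]
ee_rot: [[0.936, -0.353, -0.003], [-0.353, -0.936, -0.001], [-0.003, 0.002, -1.0]]
wrist_force: [-0.1, 0.0, -0.2]
gripper_width: 0.701
gripper_force: 30.0
```

Run:
```python
from go import *
delta(.572,-.0145,.16,239,True)
```

```text
t 17.27 tcp [0.567  0.0077 0.2181] yaw -110.7 j [ 17.1  15.9  -6.4  -0.  -67.9  52.2] w 0.701 F [-0.1  0.  -0.2]
delta rot [0.002 0.003 0.18 ] cm [1.27 1.89 5.81]
```

Request:
{"name": "arm_command", "arguments": {
  "deltas": [
    [0,0,0.1,0.8,1,1,1],
    [0,0,0.18,1.3,1.9,3,1],
    [0,0,0.18,1.3,1.9,5,1],
    [0,0,0.18,1.3,1.9,7,1],
    [0,0,0.18,1.3,1.9,9,1],
    [0,0,0.18,1.3,1.9,10.5,1],
    [0,0,0.18,1.3,1.9,11.5,1],
    [0,0,0.18,1.3,1.9,12,1]
  ]
}}

```text
time_s: 17.93
tcp_pos: [0.572, -0.0125, 0.0972]
ee_rot: [[0.861, -0.509, -0.005], [-0.509, -0.861, -0.001], [-0.004, 0.003, -1.0]]
wrist_force: [-0.5, -1.8, -1.4]
gripper_width: 0.702
gripper_force: 30.0
```

Run:
```python
from go import *
delta(.572,-.0145,.0015,239,True)
```

```text
t 17.93 tcp [ 0.572  -0.0125  0.0972] yaw -120.6 j [ 15.   22.7 -15.2  -0.  -52.4  44.5] w 0.702 F [-0.5 -1.8 -1.4]
delta rot [0.003 0.004 0.007] cm [0.14 0.14 9.57]
```

Request:
{"name": "arm_command", "arguments": {
  "deltas": [
    [0,0,0,0.1,0.1,1.5,1],
    [0,0,0,0.1,0.1,3.5,1],
    [0,0,0,0.1,0.1,5.5,1],
    [0,0,0,0.1,0.1,7,1],
    [0,0,0,0.1,0.1,8,1],
    [0,0,0,0.1,0.1,8.5,1],
    [0,0,0,0.1,0.1,8.8,1],
    [0,0,0,0.1,0.1,8.8,1]
  ]
}}

```text
time_s: 18.6
tcp_pos: [0.5742, -0.0135, 0.0117]
ee_rot: [[0.861, -0.509, 0.0], [-0.509, -0.861, -0.0], [0.0, -0.0, -1.0]]
wrist_force: [0.8, 0.8, -1.4]
gripper_width: 0.698
gripper_force: 30.0
```

Request:
{"name": "arm_command", "arguments": {
  "deltas": [
    [0,0,0,0,0,0.1,1],
    [0,0,0,0,0,0.2,1],
    [0,0,0,0,0,0.3,1],
    [0,0,0,0,0,0.4,1],
    [0,0,0,0,0,0.4,1]
  ]
}}

```text
time_s: 19.02
tcp_pos: [0.5739, -0.0135, 0.0078]
ee_rot: [[0.861, -0.509, 0.0], [-0.509, -0.861, 0.0], [0.0, -0.0, -1.0]]
wrist_force: [0.0, -0.2, -1.0]
gripper_width: 0.701
gripper_force: 30.0
```

Request:
{"name": "arm_command", "arguments": {
  "deltas": [
    [0,0,0,0,0,0.1,1],
    [0,0,0,0,0,0.2,1],
    [0,0,0,0,0,0.3,1],
    [0,0,0,0,0,0.4,1],
    [0,0,0,0,0,0.4,1]
  ]
}}

```text
time_s: 19.43
tcp_pos: [0.5737, -0.0136, 0.0033]
ee_rot: [[0.861, -0.509, -0.001], [-0.509, -0.861, -0.0], [-0.0, 0.0, -1.0]]
wrist_force: [-0.1, -0.2, -0.6]
gripper_width: 0.702
gripper_force: 30.0
```

Request:
{"name": "arm_command", "arguments": {
  "deltas": [
    [0,0,0,0,0,0.1,1],
    [0,0,0,0,0,0.1,1],
    [0,0,0,0,0,0.1,1]
  ]
}}

```text
time_s: 19.68
tcp_pos: [0.5738, -0.0136, 0.0026]
ee_rot: [[0.861, -0.509, -0.0], [-0.509, -0.861, -0.0], [-0.0, 0.0, -1.0]]
wrist_force: [-0.9, -0.3, -1.0]
gripper_width: 0.706
gripper_force: 30.0
```

Request:
{"name": "arm_command", "arguments": {
  "deltas": [
    [0,0,0,0,0,0.1,1],
    [0,0,0,0,0,0.1,1],
    [0,0,0,0,0,0.1,1]
  ]
}}

```text
time_s: 19.93
tcp_pos: [0.5739, -0.0136, 0.0016]
ee_rot: [[0.861, -0.509, -0.0], [-0.509, -0.861, -0.0], [-0.0, 0.0, -1.0]]
wrist_force: [0.2, -0.1, -0.8]
gripper_width: 0.701
gripper_force: 30.0
```

Request:
{"name": "arm_command", "arguments": {
  "deltas": [
    [0,0,0,0,0,0.1,1],
    [0,0,0,0,0,0.1,1],
    [0,0,0,0,0,0.1,1]
  ]
}}

```text
time_s: 20.18
tcp_pos: [0.5741, -0.0135, 0.0008]
ee_rot: [[0.861, -0.509, 0.0], [-0.509, -0.861, 0.0], [0.0, -0.0, -1.0]]
wrist_force: [0.6, 0.0, -0.5]
gripper_width: 0.698
gripper_force: 30.0
```

Request:
{"name": "arm_command", "arguments": {
  "deltas": [
    [0,0,0,0,0,0.1,1],
    [0,0,0,0,0,0.1,1],
    [0,0,0,0,0,0.1,1]
  ]
}}

```text
time_s: 20.43
tcp_pos: [0.5741, -0.0136, 0.0007]
ee_rot: [[0.861, -0.509, 0.001], [-0.509, -0.861, -0.0], [0.001, -0.0, -1.0]]
wrist_force: [-2.5, 0.1, 5.2]
gripper_width: 0.702
gripper_force: 30.0
```

Request:
{"name": "arm_command", "arguments": {
  "deltas": [
    [0,0,0,0,0,0.1,1],
    [0,0,0,0,0,0.1,1],
    [0,0,0,0,0,0.1,1]
  ]
}}

```text
time_s: 20.68
tcp_pos: [0.5741, -0.0136, 0.0007]
ee_rot: [[0.861, -0.508, 0.001], [-0.508, -0.861, -0.0], [0.001, -0.0, -1.0]]
wrist_force: [-3.8, 1.2, 10.2]
gripper_width: 0.706
gripper_force: 30.0
```

Request:
{"name": "arm_command", "arguments": {
  "deltas": [
    [0,0,0,0,0,-0.1,1],
    [0,0,0,0,0,-0.1,-0.5],
    [0,0,0,0,0,-0.1,-1],
    [0,0,0,0,0,-0.1,-1],
    [0,0,0,0,0,-0.1,-1],
    [0,0,0,0,0,-0.1,-1],
    [0,0,0,0,0,-0.1,-1]
  ]
}}

```text
time_s: 21.27
tcp_pos: [0.5738, -0.0136, -0.0006]
ee_rot: [[0.861, -0.509, -0.0], [-0.509, -0.861, -0.0], [-0.0, 0.0, -1.0]]
wrist_force: [0.1, 0.4, -0.4]
gripper_width: 0.974
gripper_force: 0.0
```

Request:
{"name": "arm_command", "arguments": {
  "deltas": [
    [0,0,0,0,0,-1,-1],
    [0,0,0,0,0,-4,-1],
    [0,0,0,0,0,-8,-1],
    [0,0,0,0,0,-12,-1],
    [0,0,0,0,0,-15,-1],
    [0,0,0,0,0,-18,-1],
    [0,0,0,0,0,-20,-1],
    [0,0,0,0,0,-20,-1]
  ]
}}

```text
time_s: 21.93
tcp_pos: [0.5769, -0.0134, 0.2064]
ee_rot: [[0.861, -0.508, 0.012], [-0.508, -0.861, 0.001], [0.01, -0.007, -1.0]]
wrist_force: [-0.2, -0.8, 1.0]
gripper_width: 1.003
gripper_force: 0.0
```

Run:
```python
from go import *;from h import *
from station import capture
delta(.572,-.0145,.2,239,True)
c=capture("scene");S=load("scene0")
print("moved px by mean diff; ref spot/mat:",proj(c,[[.572,-.0145,.0485],[.527,-.3,.066]]).round(1).tolist())
cv2.imwrite("pics/s9.png",cv2.resize(np.hstack([c["pixels"][90:310,140:400]]),None,fx=2.7,fy=2.7,interpolation=2))
```

```text
t 21.93 tcp [ 0.5769 -0.0134  0.2064] yaw -120.5 j [ 14.8  16.9  -6.8   0.1 -65.6  44.6] w 1.003 F [-0.2 -0.8  1. ]
delta rot [-0.007 -0.01   0.008] cm [-0.37  0.34  0.63]
moved px by mean diff; ref spot/mat: [[272.3, 215.1], [185.2, 259.3]]
```

View pics/s9.png

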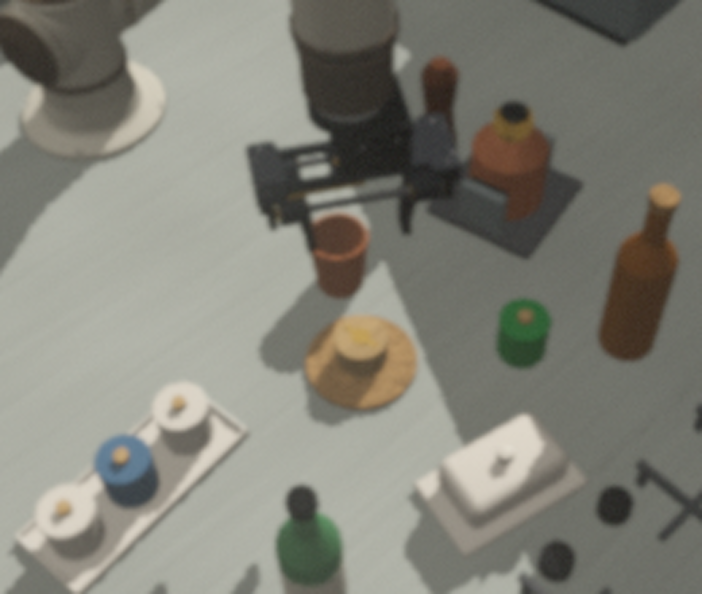

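The cap sits flat and right way up in the middle of the mat, at about (361,340). The blue pot stands upright between the white pots at (127,465), and everything else is in place with the gripper clear.

```bash
python3 -c "
from station import finish_job
print(finish_job())"
```

```text
the job is handed in; nothing more can be done
None
```

The job is handed in: the cap is unscrewed and standing on the cork mat and the blue pot is back on its tray place, with both released and nothing else visibly moved. The fingertips turned out to sit about 19 mm behind the reported TCP rather than 19 mm ahead, so the first close missed just above the cap and I lowered the grip to correct for it.

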